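Reverse the ratchet and break the carousel's hub nut loose

ROBOT

A 7-joint arm with a two-finger parallel gripper is mounted at the origin on the work surface. World frame = base frame: x ahead of the robot, y to its left, z up, the work surface at z = 0. Lengths are in m, angles in rad, forces in N, time in s.
With the tool pointing down it reaches from about 0.4 to 0.9 m from the base axis. Payload 5.5 kg.
Tool frame: the origin (TCP) lies at the very end of the fingers, on their centre line; the grasp point (between the pads) lies bot.hold_point_z behind it (bot.hold_point_z is the distance from the TCP to the grasp point, in m); z points along the fingers, y is the direction in which the jaws open and shut (so a half turn about z gives the same grasp; the last joint's range is limited). The gripper opens to 85 mm and grips with 20 to 120 N. Pads are 22 mm wide; open, the fingers measure 114 mm over their backs; the gripper's body (76 mm by 85 mm) begins 54 mm behind the grasp point. The pads swing forward as they close: fully open they stand 13 mm farther back than shut.
Start: joints at [1.507, 0.501, -0.427, 1.55, 0.221, 1.138, -0.21], TCP at [0.209, -0.616, 0.231] pointing down, gripper open.
Joint ranges: [-2.88, 2.88], [-0.31, 2.03], [-1.54, 1.56], [0.2, 2.42], [-1.41, 4.55], [0.19, 2.02], [-2.57, 2.57]. Speed limits (rad/s): [2.57, 2.57, 3.14, 3.14, 3.14, 3.14, 3.14].

INTERFACE

Orientations are given as a rotation vector (axis times angle).
In Python, from station import monitor, snapshot, bot gives the robot as it stands. The module is installed in compiled form; this text tells all that it offers.
- The arm moves only by the tool move_arm, never from a script. Its argument "moves" is a list that holds one entry, the list of rows, each a list of 6 numbers: the shift along the tool's x, y, z normalised to -1 to 1, where 1 is 0.1 m, then the turn, a rotation vector about the tool's x, y, z normalised to -1 to 1, where 1 is 180 degrees. A call has 1 to 20 rows; each row is the pose to reach, as a shift and turn from the pose commanded when the call began, along the tool's axes at that moment, turning the shorter way round; what a row does not reach only later rows make up. A row lasts 1/8 s, in which the tool goes at most 62.5 mm and 10.7 degrees, less where a joint would pass 70% of its speed; a pose out of reach is approached as far as the arm can. A call with a number of a shift or a turn outside -1 to 1 is refused whole. A call with a gripper value outside its range is refused whole. "jaw" is the opening, from 0 (shut) to 1 (fully open), set as the call begins (left out, the last holds). The fingers move at their own pace and stop on an object; "grip_force" is the grip in N (left out, the last holds). Time passes only in rows, so rows that repeat a pose let the fingers close. It gives the time, the measured TCP pose, the force and the opening at its end, in the units of the state.
- monitor.read_state(): the state, without advancing time (a new reading comes with each control period).
- snapshot(name): name is "scene" or "top" or "wrist"; returns a dict with "img" (384x512x3 uint8, red, green, blue), "depth" (384x512 float32, m along the optical axis (not along the pixel's ray), 0 where there is no reading), "vertical_fov" (degrees; the focal length in pixels is half the picture's height over the tangent of half this angle, whatever the lens; pixels are square), "cx", "cy" (the principal point, pixels), "eye" and "rotation" of the camera in the world. Camera axes: x right, y up, looking along -z (the intrinsics and any distortion apply to the point x, -y, -z); pixel columns grow to the right and rows downward; lengths in m; the calibration is good to about 2 mm. A picture is of the moment at which its call begins.
- bot.hand_in(): hands the job in, once; it reports no verdict.
The state is a dict: "time_s": time; "joint_positions": joint angles; "qvel": joint speeds; "joint_torque": joint torques, N m; "tcp_pos": TCP position; "eef_rot": TCP orientation; "contact_force": force on the tool from outside, world axes, zero at the start; "wrist_torque": the same for the moment, N m; "width": finger opening in m.
Only numpy, scipy, OpenCV 4.12 (cv2) and the standard library are available. Lean on these libraries where they do the work, as an engineer would, in place of code of your own. Each camera call takes 0.05 s, during which the arm holds its last target.

TASK

The ratchet wrench standing on the hub nut of the sample carousel is still set to tighten. Flip its direction lever over to the loosening side (push the lever anticlockwise, seen from above, across to its other stop), then swing the handle anticlockwise until the nut itself has turned at least an eighth of a turn. Leave the wrench on the nut with the lever on the loosening side, let go, and do not disturb the things lying around.

Things in the scene. Friction and masses are not known exactly. Their poses are not given: they have to be found in the camera images.
- module: White box 250 mm square, 50 mm high, fixed to the bench; on it a white sample carousel (disc 210 mm in diameter, top 76 mm above the bench) with an upright hex hub nut at its centre (46 mm across flats), under the wrench's socket. Origin: centre of its underside, on the nut's axis.
- head_top (a point): Centre of the top of the ratchet wrench's round steel head (68 mm in diameter, 28 mm thick), 154 mm above the bench, on the nut's vertical axis, about which nut, handle and lever all turn. The wrench is captive on the nut and stays level. Its x axis points along the handle, from the head outward; z is up.
- handle_grip (a point): Point on the centre line of the wrench's black grip, 150 mm from the nut's axis, 140 mm above the bench. The grip is a level bar from 95 to 200 mm from the axis, 30 mm wide, 26 mm high, nothing above it and over 50 mm free below; a steel shank 22 mm wide joins it to the head. Its x axis points outward along the handle. Push it sideways or grip it from above.
- lever_fin (a point): Centre of the upright black fin at the end of the direction lever, 50 mm from the nut's axis, 175 mm above the bench. The fin is 26 mm long (along the lever), 9 mm thick, 26 mm high. The lever lies on the head, pivots on the nut's axis and points away from the handle; its x axis points outward along it. Push the fin sideways along its arc (1 to 2 N).
- lever (a joint): Lever's angle relative to the handle, rad, growing anticlockwise seen from above. 0 (the start) = clockwise stop: tighten, the nut is driven only by clockwise swings. 0.9 = anticlockwise stop: loosen, the nut is driven only by anticlockwise swings. It stays where it is left; short of a stop (0.2 to 0.7) the ratchet may slip or jam.
- ratchet (a joint): Handle's swing about the nut's axis, rad, growing anticlockwise seen from above; 0 at the start, free from -1.0 to 1.7. It stays where it is left. At the grip point, freewheeling takes about 2 N, turning the nut about 8 N. Up to 0.26 rad of a stroke may be lost before the ratchet bites (24 teeth); strokes add up.
- nut (a joint): Turn of the hex nut, rad, growing anticlockwise seen from above (loosening); 0 = tight, at the start. It stays where it is left; range 0 to 2.6. An eighth of a turn is 0.785.
- rack: Bystander: white tube rack 80 x 200 mm, 94 mm high with its tubes, loose on the bench; origin at the centre of its underside.
- reagent: Bystander: amber bottle 68 mm in diameter, 140 mm high, loose on the bench; origin at the centre of its underside.
- spare_socket: Bystander: a spare steel wrench socket, 50 mm in diameter, 60 mm high, standing loose on the bench; origin at the centre of its underside.
- tray: Bystander: open grey plastic tray 120 x 160 mm, 30 mm high, loose on the bench; origin at the centre of its underside.

How it is judged:
On the way, in this order (a step that is already met when the one before it is completed fails the run):
1. the direction lever is on the loosening side while the nut is still tight (value of joint lever above 0.7 rad and value of joint nut below 0.1 rad), for 0.2 s.
2. the nut has been turned loose by an eighth of a turn (at least 0.7 rad) (value of joint nut above 0.7 rad), for 0.2 s.
At the end, for the whole second after the job is handed in: The nut is turned at least 0.7 rad (about an eighth of a turn) anticlockwise, the lever is on the loosening side (over 0.7 rad of its 0.9), and the handle and nut are at rest (value of joint each of nut, lever above 0.7 rad and velocity of joint each of nut, ratchet below 0.05 rad/s and velocity of joint ratchet above -0.05 rad/s); the robot touches nothing.
It fails at once if a bystander (rack, bottle, spare socket or tray) is moved more than 30 mm (distance of any of rack, reagent, spare_socket, tray from where it was at the start of the episode above 0.03 m).
It also fails if it takes over 56 s, if anything falls off the work surface, if the arm or the gripper's body presses on something with over 40 N, if the wrist force passes 120 N, or if a joint passes its speed limit or range.

## Working session

There is one attempt and no reset: what is moved stays moved. The work goes in short steps, Python scripts to look and compute and a tool call to move; the robot and the scene stay as the last step left them, time stands still between calls to the robot, and variables do not carry over. Pictures are saved under pics/ and viewed, and the job is handed in when it is done.

Besides the shell and the picture viewer there is one more tool, called after "Emit:" as name(argument=value, ...), one argument or row to a line, values as JSON. move_arm: Moves the arm, as the interface text tells. Its arguments: {"type":"object","properties":{"moves":{"type":"array"},"jaw":{"type":"number"},"grip_force":{"type":"number"}},"required":["moves"]}

```bash
mkdir -p pics
cat > h.py <<'E'
import numpy as np, cv2
from station import monitor, snapshot, bot
from scipy.spatial.transform import Rotation as R
def shot(n,f):
    s=snapshot(n); cv2.imwrite('pics/'+f,s['img'][:,:,::-1]); return s
def pts(s):
    H,W=s['depth'].shape; f=H/2/np.tan(np.radians(s['vertical_fov'])/2)
    u,v=np.meshgrid(np.arange(W),np.arange(H)); d=s['depth']
    P=np.stack([(u-s['cx'])/f*d,-(v-s['cy'])/f*d,-d],-1)
    return P@np.array(s['rotation']).T+np.array(s['eye'])
E
python3 - <<'E'
from h import *
st=monitor.read_state(); print(st['time_s'],st['tcp_pos'],st['eef_rot'],st['width'],bot.hold_point_z)
print(R.from_rotvec(st['eef_rot']).as_matrix().round(3))
for n in('scene','top'):
    s=shot(n,n+'1.png'); np.save(n+'.npy',s,allow_pickle=True)
    print(n,{k:s[k] for k in s if k not in('img','depth')})
E
```

```text
0.0 [ 0.20841533 -0.61496224  0.23025859] [-3.09785633e+00 -5.10834282e-01  3.75602135e-04] 0.08531111515944785 0.0187
[[ 0.947  0.321 -0.001]
 [ 0.321 -0.947  0.002]
 [ 0.    -0.002 -1.   ]]
scene {'vertical_fov': 51.494286495916626, 'cx': 260.10597099342806, 'cy': 189.48946934254312, 'eye': array([1.40361591, 0.73691796, 0.94364172]), 'rotation': array([0.48821683, 1.05216388, 2.03115669])}
top {'vertical_fov': 45.736223719989894, 'cx': 245.6685650744546, 'cy': 194.57407410666175, 'eye': array([0.39454635, 0.01525585, 1.43693357]), 'rotation': array([ 0.08452787, -0.08313492, -1.56737871])}
```

View pics/top1.png

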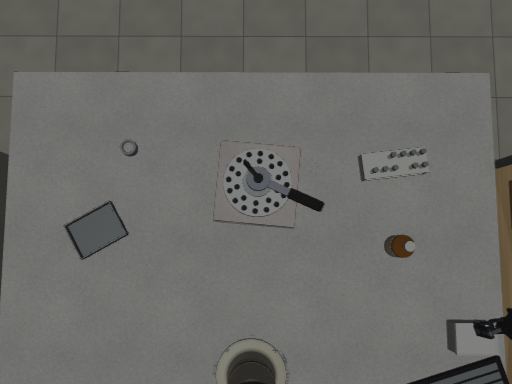

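View pics/scene1.png

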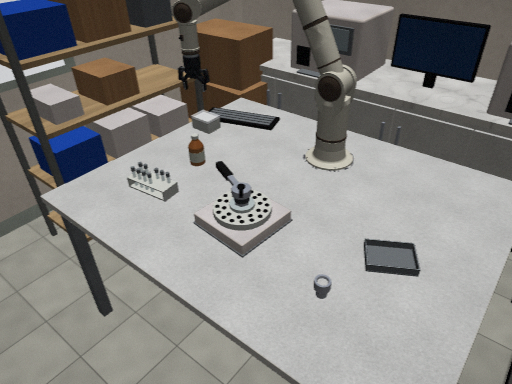

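The top view shows the module near (257,180). The handle runs to the lower right, with the grip around (305,199), and the lever fin is at the upper left (247,163). The bystanders are well clear. Next I'll measure them.

```bash
sed -i "s/np.array(s\['rotation'\]).T/R.from_rotvec(s['rotation']).as_matrix().T/" h.py
python3 - <<'E'
from h import *
for n in('top','scene'):
    s=np.load(n+'.npy',allow_pickle=True).item(); P=pts(s); g=s['img'].max(-1)
    print(n,'bench z',np.median(P[300:320,200:300,2]) if n=='top' else np.median(P[150:170,380:400,2]))
    Z=P[...,2]; r=(P[...,0]>.35)&(P[...,0]<.95)&(abs(P[...,1])<.35)
    def pr(t,m): print(t,m.sum(),np.median(P[m],0).round(4), P[m].min(0).round(3),P[m].max(0).round(3))
    pr('dark grip',r&(g<50)&(Z>.125)&(Z<.165)); 
    pr('head',r&(g>60)&(Z>.145)&(Z<.162)); pr('fin',r&(Z>.17)&(Z<.21)); pr('carousel',r&(Z>.07)&(Z<.082)); pr('modtop',r&(Z>.044)&(Z<.055))
    m=r&(g<50)&(Z>.125)&(Z<.165)
    for z,t in((.188,'fin'),):
        for q in P[r&(Z>.165)&(Z<.21)]: print(q.round(3),end=' ')
        print()
    c,rad=cv2.minEnclosingCircle(P[r&(Z>.07)&(Z<.082)][:,:2].astype(np.float32)); print('car circ',c,rad)
    print('modrect',cv2.minAreaRect(P[r&(Z>.044)&(Z<.055)][:,:2].astype(np.float32)))
    print('grip rect',cv2.minAreaRect(P[m][:,:2].astype(np.float32)))
    im=s['img'][130:240,190:350] if n=='top' else s['img'][140:260,180:310]
    cv2.imwrite(f'pics/{n}zoom.png',cv2.resize(im[:,:,::-1],None,fx=5,fy=5,interpolation=2) if n=='scene' else cv2.resize(im[:,:,::-1],None,fx=5,fy=5,interpolation=2))
E
```

```text
top bench z -0.0008846471651429155
dark grip 488 [ 0.5253 -0.138   0.1524] [ 0.489 -0.204  0.13 ] [0.618 0.021 0.165]
head 475 [ 0.5656 -0.0328  0.1515] [ 0.489 -0.206  0.145] [0.616 0.021 0.162]
fin 36 [0.617  0.0157 0.1858] [0.607 0.004 0.17 ] [0.629 0.024 0.191]
carousel 2688 [ 0.5818 -0.0145  0.0754] [ 0.476 -0.121  0.07 ] [0.684 0.085 0.082]
modtop 2480 [ 0.5727 -0.012   0.049 ] [ 0.447 -0.35   0.044] [0.714 0.114 0.055]
[0.629 0.021 0.183] [0.628 0.019 0.187] [0.626 0.024 0.186] [0.626 0.021 0.184] [0.625 0.019 0.189] [0.626 0.016 0.185] [0.623 0.024 0.183] [0.622 0.021 0.191] [0.622 0.019 0.189] [0.622 0.016 0.191] [0.622 0.013 0.187] [0.623 0.024 0.168] [0.621 0.021 0.181] [0.62  0.019 0.184] [0.619 0.016 0.189] [0.62  0.013 0.187] [0.62  0.021 0.17 ] [0.618 0.019 0.183] [0.617 0.016 0.189] [0.617 0.013 0.187] [0.617 0.01  0.186] [0.616 0.019 0.177] [0.613 0.016 0.191] [0.614 0.013 0.189] [0.614 0.01  0.185] [0.614 0.007 0.189] [0.612 0.016 0.184] [0.612 0.013 0.185] [0.611 0.01  0.187] [0.611 0.007 0.187] [0.611 0.005 0.186] [0.609 0.013 0.183] [0.608 0.01  0.187] [0.609 0.0
[... 1098 characters left out ...]
621 0.021 0.187] [0.615 0.02  0.183] [0.628 0.023 0.188] [0.626 0.026 0.188] [0.618 0.023 0.182] [0.631 0.025 0.187] [0.626 0.026 0.184] [0.617 0.021 0.177] [0.63  0.024 0.181] [0.629 0.028 0.182] [0.623 0.027 0.179] [0.63  0.024 0.177] [0.624 0.024 0.174] [0.623 0.027 0.174] [0.627 0.021 0.17 ] [0.626 0.025 0.171] [0.624 0.028 0.172] [0.627 0.021 0.166] [0.628 0.026 0.169] [0.624 0.027 0.167] 
car circ (0.5810444951057434, -0.015744464471936226) 0.10691159218549728
modrect ((0.5730717182159424, -0.11718054115772247), (0.45774951577186584, 0.2526562213897705), 85.15145874023438)
grip rect ((0.549350917339325, -0.07706259191036224), (0.25393375754356384, 0.05882315710186958), 63.523681640625)
```

Emit:
move_arm(
  moves=[
    [[0.5,-0.5,-0.2,0,0,0.06],[1,-1,-0.3,0,0,0.12],[1,-1,-0.3,0,0,0.18],[1,-1,-0.3,0,0,0.24],[1,-1,-0.3,0,0,0.3],[1,-1,-0.3,0,0,0.36],[1,-1,-0.3,0,0,0.382],[1,-1,-0.3,0,0,0.382]],
  ],
  jaw=0,
)

```text
time_s: 1.1
tcp_pos: [0.2712, -0.4885, 0.2609]
eef_rot: [-2.847, 1.327, 0.001]
contact_force: [-0.3, -0.2, -0.3]
width: 0.0001
```

Emit:
move_arm(
  moves=[
    [[-0.2,-0.5,0,0,0,0],[-0.3,-1,0,0,0,0],[-0.3,-1,0,0,0,0]],
  ],
)

```text
time_s: 1.48
tcp_pos: [0.332, -0.3976, 0.2615]
eef_rot: [-2.852, 1.314, -0.001]
contact_force: [0.2, -0.9, 0.7]
width: -0.0002
```

Emit:
move_arm(
  moves=[
    [[-0.2,-0.5,0,0,0,0],[-0.3,-1,0,0,0,0],[-0.3,-1,0,0,0,0]],
  ],
)

```text
time_s: 1.85
tcp_pos: [0.3885, -0.3111, 0.2616]
eef_rot: [-2.851, 1.316, -0.001]
contact_force: [-0.6, -0.8, -0.5]
width: -0.0001
```

Emit:
move_arm(
  moves=[
    [[-0.2,-0.5,0,0,0,0],[-0.3,-1,0,0,0,0],[-0.3,-1,0,0,0,0]],
  ],
)

```text
time_s: 2.22
tcp_pos: [0.4455, -0.2244, 0.2616]
eef_rot: [-2.85, 1.318, -0.001]
contact_force: [-0.2, 0.2, 0.6]
width: -0.0
```

Emit:
move_arm(
  moves=[
    [[-0.1,-0.5,0,0,0,0],[-0.3,-1,0,0,0,0],[-0.3,-1,0,0,0,0],[-0.3,-1,0,0,0,0]],
  ],
)

```text
time_s: 2.72
tcp_pos: [0.5001, -0.1419, 0.2609]
eef_rot: [2.845, -1.33, -0.001]
contact_force: [0.7, -1.0, 0.4]
width: -0.0001
```

Emit:
move_arm(
  moves=[
    [[0,-0.5,0,0,0,0],[-0.05,-0.96,0,0,0,0],[-0.05,-0.96,0,0,0,0]],
  ],
)

```text
time_s: 3.1
tcp_pos: [0.5724, -0.0732, 0.261]
eef_rot: [-2.847, 1.324, 0.0]
contact_force: [0.2, -0.5, -0.9]
width: 0.0002
```

Emit:
move_arm(
  moves=[
    [[0,-0.5,0,0,0,0],[-0.05,-0.96,0,0,0,0],[-0.05,-0.96,0,0,0,0],[-0.05,-0.96,0,0,0,0],[-0.05,-0.96,0,0,0,0]],
  ],
)

```text
time_s: 3.72
tcp_pos: [0.6407, -0.0124, 0.2612]
eef_rot: [2.843, -1.334, -0.0]
contact_force: [-1.2, -0.1, 0.5]
width: 0.0
```

Run:
```python
from h import *
st=monitor.read_state(); print(st['tcp_pos'],R.from_rotvec(st['eef_rot']).as_matrix()[:,0],st['joint_positions'])
s=shot('wrist','w1.png'); P=pts(s); Z=P[...,2]
r=(abs(P[...,0]-.58)<.12)&(abs(P[...,1]+.015)<.12)
m=r&(Z>.172)&(Z<.195); print(m.sum(),np.median(P[m],0),cv2.minAreaRect(P[m][:,:2].astype(np.float32)))
```

```text
[ 0.64070288 -0.01242471  0.26120867] [ 6.39196165e-01 -7.69043604e-01  4.45109215e-04] [ 0.1647483   0.43815754 -0.25729182  1.546685    0.11862237  1.17282463
 -2.56354432]
83 [0.62146126 0.00981785 0.17438261] ((0.6207146048545837, 0.011398227885365486), (0.0259128175675869, 0.0037726201117038727), 39.94953155517578)
```

View pics/w1.png

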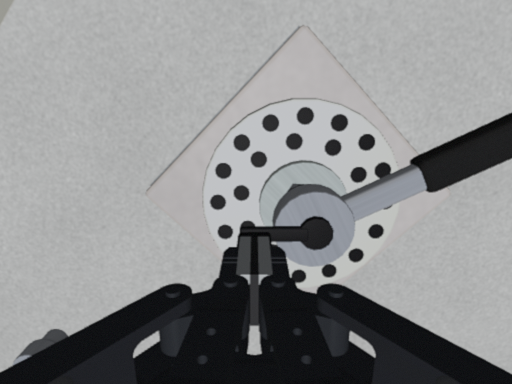

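Emit:
move_arm(
  moves=[
    [[0,0,0.1,0,0,-0.05],[0,0,0.3,0,0,-0.083],[0,0,0.6,0,0,-0.083],[0,0,0.89,0,0,-0.083],[0,0,0.89,0,0,-0.083],[0,0,0.89,0,0,-0.083]],
  ],
)

```text
time_s: 4.53
tcp_pos: [0.6421, -0.0101, 0.1736]
eef_rot: [-2.994, 0.95, -0.002]
contact_force: [1.5, -0.9, 0.6]
width: -0.0003
```

Run:
```python
from h import *
st=monitor.read_state(); p=np.array(st['tcp_pos']); M=R.from_rotvec(st['eef_rot']).as_matrix(); y0=np.degrees(np.arctan2(M[1,0],M[0,0]))
print(p,y0,st['joint_positions'],st['contact_force'])
ax=np.array([.5805,-.0165])
for th,yaw in [(40,-35),(46,-31),(52,-27),(58,-23),(64,-19),(70,-14),(76,-10),(82,-6),(86,-3),(90,-1),(93,1),(96,2)]:
    t=np.radians(th);u=np.array([np.cos(t),np.sin(t)]);v=np.array([-u[1],u[0]])
    b=ax+.05*u-.0155*v; d=M.T@np.r_[b-p[:2],0]; print(th,(d/.1).round(3)[:2],round(-(yaw-y0)/180,3))
s=shot('wrist','w2.png')
```

```text
[ 0.64209955 -0.01007451  0.17358363] -35.19440716652981 [ 0.18870327  0.52604825 -0.29529253  1.62890182  0.17337221  1.01092549
 -2.34609863] [ 1.50388039 -0.94207351  0.55476867]
40 [-0.189 -0.036] -0.001
46 [-0.237 -0.063] -0.023
52 [-0.287 -0.084] -0.046
58 [-0.339 -0.1  ] -0.068
64 [-0.393 -0.111] -0.09
70 [-0.448 -0.116] -0.118
76 [-0.503 -0.115] -0.14
82 [-0.557 -0.108] -0.162
86 [-0.593 -0.1  ] -0.179
90 [-0.628 -0.09 ] -0.19
93 [-0.654 -0.081] -0.201
96 [-0.679 -0.071] -0.207
```

View pics/w2.png

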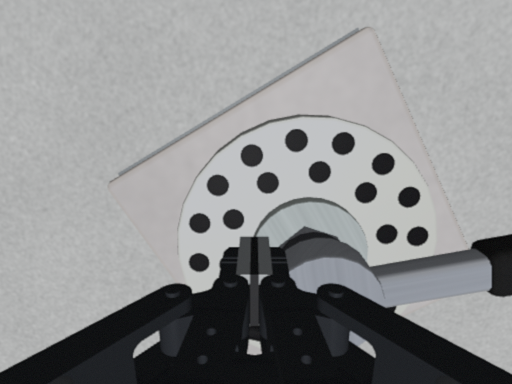

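The fingers are down at about (255,260), on the fin's clockwise side and clear of the head. I'll push through to about 90°, with each row small.

Emit:
move_arm(
  moves=[
    [[-0.1,-0.02,0,0,0,0],[-0.19,-0.036,0,0,0,0],[-0.24,-0.063,0,0,0,-0.023],[-0.287,-0.084,0,0,0,-0.046],[-0.34,-0.1,0,0,0,-0.068],[-0.393,-0.11,0,0,0,-0.09],[-0.448,-0.116,0,0,0,-0.118],[-0.503,-0.115,0,0,0,-0.14],[-0.557,-0.108,0,0,0,-0.162],[-0.593,-0.1,0,0,0,-0.179],[-0.628,-0.09,0,0,0,-0.19],[-0.628,-0.09,0,0,0,-0.19],[-0.628,-0.09,0,0,0,-0.19]],
  ],
)

```text
time_s: 6.2
tcp_pos: [0.595, 0.0349, 0.1723]
eef_rot: [-3.141, 0.025, 0.001]
contact_force: [-0.2, 0.2, -0.4]
width: -0.0001
```

Run:
```python
from h import *
st=monitor.read_state(); print(st['tcp_pos'],st['eef_rot'],st['contact_force'])
for n in('scene','top'):
    s=shot(n,n+'2.png'); P=pts(s); Z=P[...,2]
    im=s['img'][130:240,190:350] if n=='top' else s['img'][140:260,180:310]
    cv2.imwrite(f'pics/{n}2z.png',cv2.resize(im[:,:,::-1],None,fx=5,fy=5,interpolation=2))
```

```text
[0.59504159 0.03490409 0.17232   ] [-3.14137888e+00  2.50177542e-02  5.56981159e-04] [-0.16076331  0.19743352 -0.35854969]
```

View pics/scene2z.png

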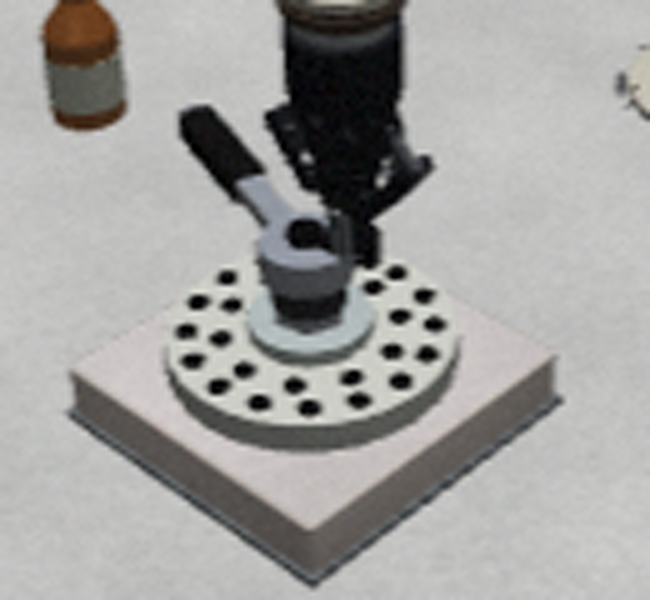

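The lever has come round and the handle hasn't moved. I'll push a few mm more to seat it.

Emit:
move_arm(
  moves=[
    [[-0.02,0,0,0,0,0],[-0.04,0,0,0,0,0],[-0.04,0,0,0,0,0]],
  ],
)

```text
time_s: 6.68
tcp_pos: [0.5925, 0.0348, 0.1725]
eef_rot: [-3.141, 0.025, -0.004]
contact_force: [5.5, 0.7, -3.3]
width: -0.0001
```

Emit:
move_arm(
  moves=[
    [[-0.02,0,0,0,0,0],[-0.02,0,0,0,0,0]],
  ],
)

```text
time_s: 6.92
tcp_pos: [0.5917, 0.0348, 0.1727]
eef_rot: [-3.141, 0.025, -0.008]
contact_force: [7.6, 1.1, -5.3]
width: 0.0
```

The force rose to about 8 N, so the lever is at its stop. I'll back off, rise and check.

Emit:
move_arm(
  moves=[
    [[0.2,0,0,0,0,0],[0.2,0,-0.4,0,0,0],[0.2,0,-0.9,0,0,0],[0.2,0,-0.9,0,0,0]],
  ],
)

```text
time_s: 7.42
tcp_pos: [0.6114, 0.0351, 0.2669]
eef_rot: [-3.141, 0.025, -0.011]
contact_force: [0.5, 0.6, 0.7]
width: 0.0002
```

Emit:
move_arm(
  moves=[
    [[0,0.5,0,0,0,0],[-0.5,1,0,0,0,0],[-1,1,0,0,0,0],[-1,1,0,0,0,0],[-1,1,0,0,0,0]],
  ],
)

```text
time_s: 8.05
tcp_pos: [0.5077, -0.064, 0.2623]
eef_rot: [3.141, -0.025, 0.0]
contact_force: [-0.4, 0.6, 0.5]
width: -0.0003
```

Run:
```python
from h import *
st=monitor.read_state(); print(st['tcp_pos'],st['eef_rot'],st['joint_positions'])
for n in('scene','top','wrist'):
    s=shot(n,n+'3.png'); P=pts(s); Z=P[...,2]
    r=(abs(P[...,0]-.58)<.07)&(abs(P[...,1]+.015)<.07); m=r&(Z>.172)&(Z<.195)
    print(n,m.sum(),np.median(P[m],0),cv2.minAreaRect(P[m][:,:2].astype(np.float32)))
    im=s['img'][140:260,180:310]
    if n=='scene':cv2.imwrite(f'pics/{n}3z.png',cv2.resize(im[:,:,::-1],None,fx=5,fy=5,interpolation=2))
```

```text
[ 0.50768179 -0.06398688  0.26232898] [ 3.14134521e+00 -2.47068415e-02  1.79021740e-04] [ 0.47054582  0.21781181 -0.4559418   1.85771874  0.10768988  1.08998454
 -1.61248596]
scene 34 [0.57785412 0.03667609 0.18322046] ((0.5772703886032104, 0.03498784452676773), (0.011213435791432858, 0.027405986562371254), 11.04807186126709)
top 33 [0.57482396 0.0322821  0.1860191 ] ((0.5756176710128784, 0.032222192734479904), (0.008861643262207508, 0.02282455749809742), 5.105940341949463)
wrist 653 [0.5762533  0.02787427 0.18758522] ((0.576037585735321, 0.03058980405330658), (0.008998732082545757, 0.025672776624560356), 4.812716484069824)
```

View pics/scene3z.png

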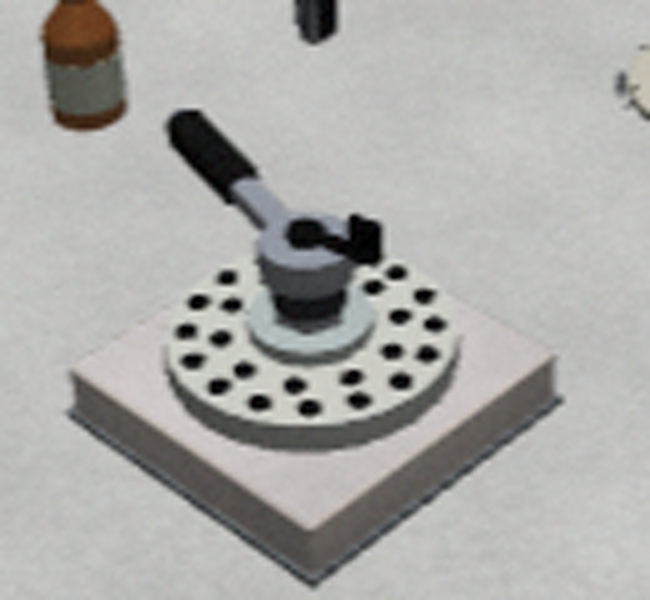

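View pics/wrist3.png

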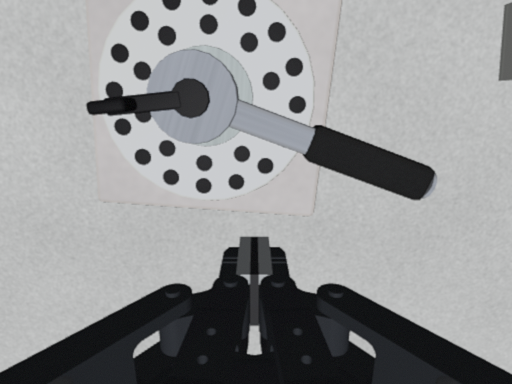

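The lever (fin at about (105,104)) now lies on the other side of the handle's line. I'll measure the handle angle and plan the swing.

```bash
cat >> h.py <<'E'
ax=np.array([.5805,-.0165])
def handle(s):
    P=pts(s); Z=P[...,2]; q=P[...,:2]-ax; r=np.hypot(q[...,0],q[...,1])
    m=(Z>.146)&(Z<.16)&(r>.10)&(r<.2)&(s['img'].max(-1)<60)
    pp=P[m][:,:2]; 
    if len(pp)<10: return None
    med=np.median(pp,0)-ax
    return len(pp),np.degrees(np.arctan2(med[1],med[0]))%360
E
python3 - <<'E'
from h import *
s0=np.load('top.npy',allow_pickle=True).item(); print('before',handle(s0), handle(np.load('scene.npy',allow_pickle=True).item()))
for n in('scene','top','wrist'):
    s=snapshot(n); print(n,handle(s))
E
```

```text
before (354, np.float64(245.85876246757496)) (101, np.float64(247.16177758688423))
scene (102, np.float64(250.57575755709195))
top (27, np.float64(250.15032671703153))
wrist (4452, np.float64(249.5632591133609))
```

Emit:
move_arm(
  moves=[
    [[-0.1,0.4,0,0,0,0.05],[-0.18,0.69,0,0,0,0.1],[-0.18,0.69,0.5,0,0,0.1],[-0.18,0.69,0.8,0,0,0.1],[-0.18,0.69,0.8,0,0,0.1]],
  ],
)

```text
time_s: 8.98
tcp_pos: [0.487, -0.1321, 0.1801]
eef_rot: [-3.098, 0.515, 0.008]
contact_force: [-1.3, 0.5, 0.6]
width: 0.0001
```

Emit:
move_arm(
  moves=[
    [[0,0,0.3,0,0,0],[0,0,0.6,0,0,0],[0,0,0.6,0,0,0],[0,0,0.6,0,0,0]],
  ],
)

```text
time_s: 9.48
tcp_pos: [0.4902, -0.1329, 0.124]
eef_rot: [3.099, -0.515, 0.004]
contact_force: [-0.5, -0.9, -0.5]
width: -0.0002
```

```bash
cat > plan.py <<'E'
from h import *
import sys
st=monitor.read_state(); p=np.array(st['tcp_pos']); M=R.from_rotvec(st['eef_rot']).as_matrix(); y0=np.degrees(np.arctan2(M[1,0],M[0,0]))
print(p,y0,st['joint_positions'],st['contact_force'])
rr=.14
for th in np.arange(*map(float,sys.argv[1:4])):
    t=np.radians(th);u=np.array([np.cos(t),np.sin(t)]);v=np.array([-u[1],u[0]])
    b=ax+rr*u-.026*v; d=M.T@np.r_[b-p[:2],0]; yaw=th-270
    print(th,b.round(3),(d/.1).round(3)[:2],round(-(yaw-y0)/180,3))
E
python3 plan.py 250 336 5
```

```text
[ 0.49017801 -0.13286694  0.12400452] -18.876321077790912 [ 0.49895843  0.38020542 -0.34259629  1.99990418  0.17706889  0.78712739
 -1.84645825] [-0.46800761 -0.94427558 -0.51813351]
250.0 [ 0.508 -0.139] [0.191 0.001] 0.006
255.0 [ 0.519 -0.145] [0.313 0.021] -0.022
260.0 [ 0.531 -0.15 ] [0.437 0.03 ] -0.049
265.0 [ 0.542 -0.154] [0.562 0.028] -0.077
270.0 [ 0.554 -0.157] [0.685 0.016] -0.105
275.0 [ 0.567 -0.158] [ 0.807 -0.008] -0.133
280.0 [ 0.579 -0.159] [ 0.927 -0.042] -0.16
285.0 [ 0.592 -0.158] [ 1.043 -0.086] -0.188
290.0 [ 0.604 -0.157] [ 1.154 -0.14 ] -0.216
295.0 [ 0.616 -0.154] [ 1.261 -0.204] -0.244
300.0 [ 0.628 -0.151] [ 1.362 -0.277] -0.272
305.0 [ 0.64  -0.146] [ 1.456 -0.358] -0.299
310.0 [ 0.651 -0.14 ] [ 1.542 -0.447] -0.327
315.0 [ 0.661 -0.134] [ 1.621 -0.543] -0.355
320.0 [ 0.671 -0.126] [ 1.69  -0.646] -0.383
325.0 [ 0.68  -0.118] [ 1.751 -0.755] -0.41
330.0 [ 0.689 -0.109] [ 1.802 -0.868] -0.438
335.0 [ 0.696 -0.099] [ 1.842 -0.985] -0.466
```

Emit:
move_arm(
  moves=[
    [[0.1,0,0,0,0,0],[0.19,0,0,0,0,0],[0.25,0.01,0,0,0,-0.01],[0.31,0.02,0,0,0,-0.022],[0.375,0.026,0,0,0,-0.035],[0.437,0.03,0,0,0,-0.049],[0.5,0.03,0,0,0,-0.063],[0.56,0.028,0,0,0,-0.077],[0.62,0.022,0,0,0,-0.09],[0.685,0.016,0,0,0,-0.105],[0.745,0.004,0,0,0,-0.12],[0.807,-0.008,0,0,0,-0.133],[0.867,-0.025,0,0,0,-0.147],[0.927,-0.042,0,0,0,-0.16]],
  ],
)

```text
time_s: 11.22
tcp_pos: [0.5755, -0.1599, 0.1221]
eef_rot: [3.13, 0.272, -0.009]
contact_force: [-8.4, 0.2, 5.9]
width: -0.0001
```

```bash
python3 plan.py 280 326 5
python3 - <<'E'
from h import *
s=shot('scene','s4.png'); print(handle(s)); cv2.imwrite('pics/s4z.png',cv2.resize(s['img'][120:260,170:330,::-1],None,fx=4,fy=4,interpolation=2))
E
```

```text
[ 0.5755311  -0.15987241  0.12213562] 9.935378840276535 [ 0.55085963  0.54009762 -0.42938006  1.77231956  0.2800933   0.89496622
 -1.39990545] [-8.41275741  0.15093305  5.93223368]
280.0 [ 0.579 -0.159] [ 0.038 -0.003] -0.0
285.0 [ 0.592 -0.158] [0.161 0.014] -0.028
290.0 [ 0.604 -0.157] [0.285 0.02 ] -0.056
295.0 [ 0.616 -0.154] [0.409 0.016] -0.084
300.0 [ 0.628 -0.151] [0.532 0.001] -0.111
305.0 [ 0.64  -0.146] [ 0.654 -0.025] -0.139
310.0 [ 0.651 -0.14 ] [ 0.773 -0.062] -0.167
315.0 [ 0.661 -0.134] [ 0.888 -0.108] -0.195
320.0 [ 0.671 -0.126] [ 0.998 -0.165] -0.223
325.0 [ 0.68  -0.118] [ 1.104 -0.231] -0.25
(157, np.float64(280.2264237156095))
```

View pics/s4z.png

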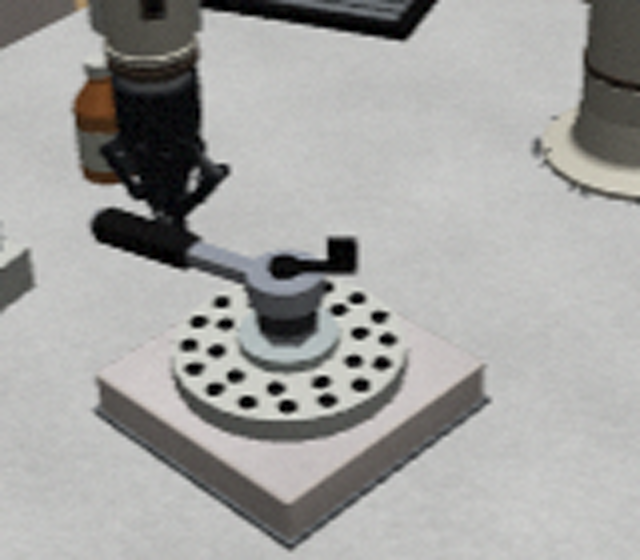

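The push force is about 8 N, so the ratchet is driving the nut. I'll carry on to about 322°.

Emit:
move_arm(
  moves=[
    [[0.06,0.01,0,0,0,-0.014],[0.125,0.015,0,0,0,-0.028],[0.19,0.02,0,0,0,-0.042],[0.25,0.022,0,0,0,-0.056],[0.31,0.02,0,0,0,-0.07],[0.375,0.018,0,0,0,-0.084],[0.435,0.01,0,0,0,-0.098],[0.5,0.002,0,0,0,-0.111],[0.56,-0.01,0,0,0,-0.125],[0.62,-0.022,0,0,0,-0.139],[0.68,-0.04,0,0,0,-0.153],[0.74,-0.06,0,0,0,-0.167],[0.8,-0.083,0,0,0,-0.181],[0.855,-0.106,0,0,0,-0.195],[0.91,-0.135,0,0,0,-0.21],[0.965,-0.163,0,0,0,-0.223],[0.99,-0.175,0,0,0,-0.23],[0.99,-0.175,0,0,0,-0.23]],
  ],
)

```text
time_s: 13.52
tcp_pos: [0.6708, -0.1276, 0.122]
eef_rot: [2.832, 1.357, -0.008]
contact_force: [-5.0, -3.3, 2.9]
width: -0.0
```

Run:
```python
from h import *
s=shot('scene','s5.png'); print(handle(s),monitor.read_state()['joint_positions']); cv2.imwrite('pics/s5z.png',cv2.resize(s['img'][120:260,170:330,::-1],None,fx=4,fy=4,interpolation=2))
```

```text
(197, np.float64(320.75665535687693)) [ 0.52917117  0.7076316  -0.57283327  1.53850505  0.42832121  1.02643163
 -0.83740231]
```

View pics/s5z.png

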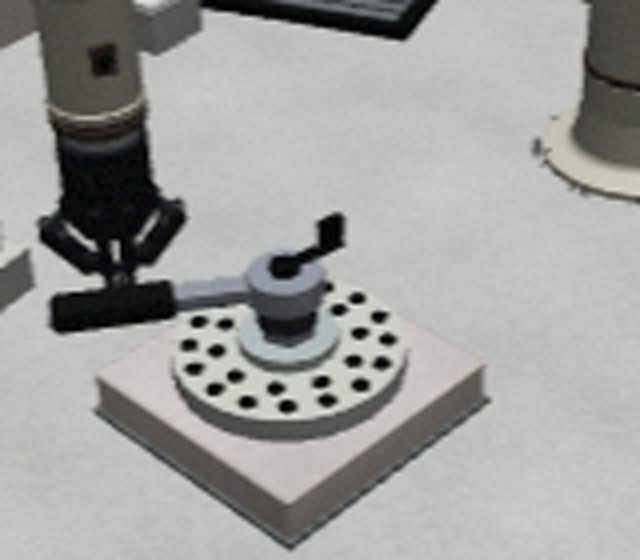

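The handle is at about 321°, a stroke of about 1.24 rad since the flip. I'll push a little further for margin and read the force while it's moving.

Emit:
move_arm(
  moves=[
    [[0.06,0.005,0,0,0,-0.013],[0.12,0.012,0,0,0,-0.026]],
  ],
)

```text
time_s: 13.82
tcp_pos: [0.6791, -0.1204, 0.122]
eef_rot: [2.774, 1.471, -0.009]
contact_force: [-5.5, -5.7, 3.5]
width: 0.0001
```

Emit:
move_arm(
  moves=[
    [[-0.1,0,0,0,0,0],[-0.3,0,0,0,0,0],[-0.3,0,-0.5,0,0,0],[-0.3,0,-1,0,0,0],[-0.3,0,-1,0,0,0]],
  ],
)

```text
time_s: 14.45
tcp_pos: [0.6667, -0.1422, 0.228]
eef_rot: [2.77, 1.469, 0.012]
contact_force: [-0.5, 0.2, -0.3]
width: 0.0001
```

Emit:
move_arm(
  moves=[
    [[-0.5,0,-0.3,0,0,0],[-1,0,-0.5,0,0,0],[-1,0,-0.5,0,0,0],[-1,0,-0.5,0,0,0]],
  ],
)

```text
time_s: 14.95
tcp_pos: [0.6073, -0.2242, 0.2717]
eef_rot: [-2.775, -1.472, 0.0]
contact_force: [-0.5, 0.4, 0.1]
width: 0.0002
```

Run:
```python
from h import *
for n in('scene','top','wrist'):
    s=shot(n,n+'6.png'); P=pts(s); Z=P[...,2]
    q=P[...,:2]-ax; r=np.hypot(q[...,0],q[...,1]); m=(r<.072)&(r>.03)&(Z>.172)&(Z<.195)
    f=np.median(P[m],0)[:2]-ax if m.any() else [np.nan]*2
    print(n,handle(s),m.sum(),np.degrees(np.arctan2(f[1],f[0])))
    if n=='scene':cv2.imwrite('pics/s6z.png',cv2.resize(s['img'][120:260,170:330,::-1],None,fx=4,fy=4,interpolation=2))
st=monitor.read_state();print(st['time_s'],st['tcp_pos'],st['contact_force'])
```

```text
scene (174, np.float64(326.33270440954783)) 37 165.9169525866056
top (318, np.float64(323.298827949605)) 30 171.8219855478329
wrist (1260, np.float64(318.4932792675765)) 0 nan
15.1 [ 0.60811017 -0.22199564  0.27149042] [ 0.10818544 -0.32131778 -0.13801162]
```

View pics/s6z.png

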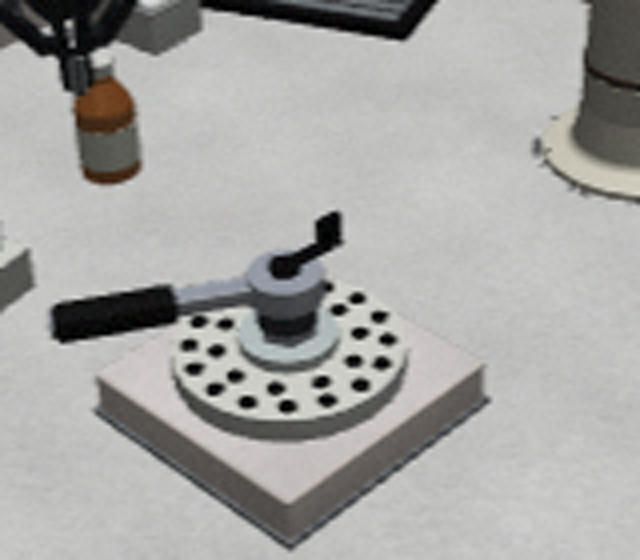

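View pics/top6.png

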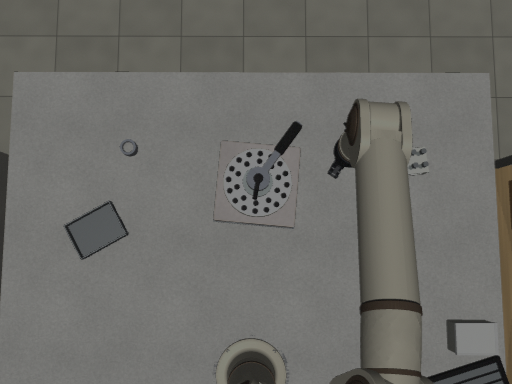

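View pics/wrist6.png

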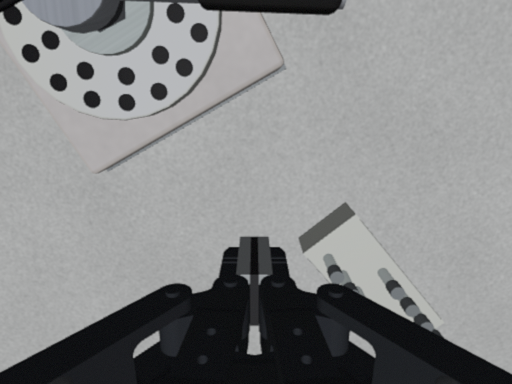

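The gripper is clear of everything. The handle is at about 324° and the lever at about 169°, about 0.88 rad round from its start relative to the handle. The bystanders in view are where they were, so I'm handing in.

```bash
python3 -c "
from station import bot,monitor
print(bot.hand_in()); print(monitor.read_state()['time_s'])"
```

```text
the job is handed in; nothing more can be done
None
the job is handed in; nothing more can be done
```

I flipped the lever to the loosening side, swung the handle anticlockwise, let go and backed clear, then handed in at about 15 s of the 56 s allowed. The hand-in gives no verdict.

- **Lever:** I pushed the fin until the force rose to about 8 N at its stop. At the end it measured about 0.88 rad round from where it started, relative to the handle. Seating it dragged the handle about 4° (0.07 rad), so the nut should still have been under 0.1 rad then.
- **Nut:** The handle then went from about 250° to about 324°, roughly 1.3 rad. Even if the full 0.26 rad of slack was lost, the nut turned about 1 rad against the 0.7 needed. I couldn't see the nut's angle; I inferred it from the swing and from a push of about 8 N, which is the force for turning the nut rather than freewheeling.
- **Disagreements:** The final handle angle read 323° from the top camera and 326° from the scene camera. The wrist camera gave 318° with the grip partly out of frame, so I discounted it. The lever angle read 172° and 166° from the top and scene cameras.
- **Surroundings:** The bystanders I could see looked unmoved, and I noticed no sign of contact with them. The last top view hid part of the rack and the bottle behind the arm. The last wrist force readings were about zero, so the robot is touching nothing.

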